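# Weigh a finished serving board on the hook scale

## Robot

A 6-joint arm with a two-finger parallel gripper is mounted at the origin on the work surface. World frame = base frame: x ahead of the robot, y to its left, z up, the work surface at z = 0. Lengths are in m, angles in rad, forces in N, time in s.
With the tool pointing down it reaches from about 0.275 to 0.775 m from the base axis. Payload 14.6 kg.
Tool frame: the origin (TCP) lies at the very end of the fingers, on their centre line; the grasp point (between the pads) lies 19 mm behind it; z points along the fingers, y is the line along which they close (so a half turn about z gives the same grasp; the last joint's range is limited). The gripper opens to 85 mm and grips with 20 to 120 N. Pads are 22 mm wide; open, the fingers measure 114 mm over their backs; the gripper's body (76 mm by 85 mm) begins 54 mm behind the grasp point. The pads swing forward as they close: fully open they stand 13 mm farther back than shut.
Start: joints at [0.947, 0.263, -0.048, 1.259, 0, 1.415], TCP at [0.237, 0.468, 0.231] pointing down, gripper open.
Joint ranges: [-2.65, 2.65], [-0.89, 1.7], [-1.18, 1.37], [-2.13, 2.11], [-1.35, 1.29], [-3.14, 3.14]. Speed limits (rad/s): [1.89, 1.89, 2.57, 2.79, 3.14, 3.14].

## Interface

Orientations are given as a rotation vector (axis times angle).
In Python, from cell import r gives the robot as it stands. The module is installed in compiled form; this text tells all that it offers.
- The arm moves only by the tool arm_command, never from a script. Its argument "plan" is a list of rows, each a list of 7 numbers: the turn, a rotation vector about the world's x, y, z in rad, then the shift along the world's x, y, z in cm, then the finger opening in cm, from 0 to 8.54. In form: [[ax, ay, az, tx, ty, tz, jaw], ...]. A call has exactly 10 rows; each row shifts and turns the commanded pose from where the row before left it; what a row does not reach is not made up. A row lasts 1/12 s, in which the tool goes at most 41.7 mm and 7.16 degrees, less where a joint would pass 70% of its speed; a pose out of reach is approached as far as the arm can. A call is refused whole if a number of a shift passes 4.17 or a number of a turn 0.125, either way. A call with a gripper value outside its range is refused whole. The fingers move at their own pace and stop on an object; "newtons" is the grip in N (left out, the last holds). Time passes only in rows, so rows that do not move let the fingers close, or fill a call up. It gives the time, the measured TCP pose, the force, the opening and the grip force at its end, in the units of the state.
- r.get_obs(): the state, without advancing time (a new reading comes with each control period).
- r.get_image(name): name is "scene" or "top"; returns the picture (480x640x3 uint8, red, green, blue); there is no depth.
- r.camera_model(name): a dict with "intrinsics" (3x3 intrinsics, pixels), "T" (4x4, takes a point from camera to world coordinates). Camera axes: x right, y down, z forward; pixel columns grow to the right and rows downward; lengths in m; the calibration is good to about 2 mm. A picture is of the moment at which its call begins. camera_model takes no time and is no camera call.
- r.hand_in(): hands the job in; it is judged then, once.
Trained networks look in the newest picture that a camera, given by its name, has taken for a name from the list of things; names that differ only in an ending like _2 or _b are one class to them, and where a whole thing is asked for, a point or a joint stands for the part that bears it (a point fixed in the world has none). Each returns a list of dicts, best first, with "confidence" (0 to 1); they miss things now and then, are a little off and sometimes report something else, mostly with a low value. They report only what shows in the picture. A call takes as long as a camera call. They do not tell look-alikes from the thing itself.
- r.recognise(camera, target): "bbox" ([centre column, centre row, width, height] in pixels, round what is visible of it).
- r.silhouettes(camera, target): "region" (480x640 bool, what is visible of it) and "bbox" ([centre column, centre row, width, height] in pixels, round what is visible of it).
- r.spot_point(camera, target): "location" ([column, row] in pixels: a listed point, or the origin of a listed thing).
The state is a dict: "clock": time; "qpos": joint angles; "dq": joint speeds; "joint_torque": joint torques, N m; "tcp_pos": TCP position; "eef_rot": TCP orientation; "ft_force": force on the tool from outside, world axes, zero at the start; "moment": the same for the moment, N m; "gripper_width": finger opening in m; "grasp_force": force on a finger pad.
Only numpy, scipy, OpenCV 4.12 (cv2) and the standard library are available. Lean on these libraries where they do the work, as an engineer would, in place of code of your own. Each camera call takes 0.05 s, during which the arm holds its last target. There are 200 camera calls.

## Task

Weigh the wooden board: with the hook still empty, press the blue key with the closed fingers until it firmly resists and hold a moment, to zero the scale; then hang the board by its slot in the throat of the hook and let go; then, while it hangs there, press the green key the same way to store the weight. Do not pound the keys, do not press blue with the board on or green with the hook empty, leave the red key and the other things on the bench alone, and leave the board hanging still.

Things in the scene. Friction and masses are not known exactly. Their poses are not given: they have to be found in the camera images.
- terminal: white and grey weighing terminal, fixed, 130 (x) x 180 (y) x about 60 mm high; origin at the centre of its underside. Its face slopes 10 deg down to its -x side (the robot's side at yaw 0). A dark display on the upper half; below it a row of three membrane keys along y, 48 mm apart: blue at +y, red in the middle, green at -y.
- zero_key_top (a point): Blue zero key: centre of the blue key's upper face; z is the face's outward normal (10 deg from vertical), y the terminal's y. Pad 36 mm (y) x 40 mm (x), 3 mm proud. It gives only 2 mm (about 6 N per mm), then stops hard; it registers at 4 N kept up for 0.1 s, so press until 5 to 6 N is felt and stay a moment. Damaged above 35 N.
- store_key_top (a point): Green store key: centre of the green key's upper face; z is the face's outward normal (10 deg from vertical), y the terminal's y. Pad 36 mm (y) x 40 mm (x), 3 mm proud. It gives only 2 mm (about 6 N per mm), then stops hard; it registers at 4 N kept up for 0.1 s, so press until 5 to 6 N is felt and stay a moment. Damaged above 35 N.
- power_key_top (a point): red power key between the blue and the green one, same build: must not be pressed (3 N counts as a press).
- zero_key: the blue key pad itself, origin 3 mm under zero_key_top.
- store_key: the green key pad itself, origin 3 mm under store_key_top.
- power_key: the red key pad itself, origin 3 mm under power_key_top.
- stand: weighing stand, fixed: dark base plate 170 (x from -60 to +110) x 140 (y) x 14 mm; origin on the bench straight below the hook's throat, z up. A 30 mm square column with a blue head (36 x 50 mm, top at 220 mm) stands at x = +70 mm. The hook reaches from the head towards the stand's -x (the robot's side at yaw 0).
- hook: steel J hook of 10 mm round bar in the stand's x-z plane, same origin and axes as the stand. The bar runs about level, centre line 215 mm above the bench, from the head (x = +52 mm) to x = -18 mm, then rises to the tip: top of the tip 240 mm above the bench, outermost point x = -37 mm. The throat is open to -x above the tip.
- hook_seat (a point): middle of the hook's throat, on top of the bar, 220 mm above the bench; the top of the slot should rest here.
- rack: dark wooden rack, fixed to the bench, 90 (x) x 150 (y) mm base 20 mm thick; two rails along y, top 75 mm above the bench, hold the board upright between them in a 22 mm wide gap. Origin at the centre of its underside.
- board: brown wooden serving board, loose, 18 (x) x 130 (y) x 190 mm tall (z), 0.2 to 0.4 kg, upright in the rack on its base; same either way round. Origin: centre of its lower edge. A slot passes through along x: y from -20 to +20 mm, z from 100 to 150 mm (143 at its sides). Grip it across the 18 mm from above, up to 40 mm beside the middle, to stay clear of the hook.
- board_slot (a point): peak of the slot's top edge, in the middle of the board's thickness, 150 mm above its lower edge and 40 mm below its upper edge; axes as the board.
- oil_can: bystander: green can 76 mm across, 120 mm tall; origin under its centre.
- towel_roll: bystander: white paper roll 110 mm across, 200 mm tall; origin under its centre.
- screwdriver: bystander: orange-handled screwdriver 200 mm long, lying; its x axis runs along it.
- drill: bystander: yellow and black cordless drill standing on its battery, 120 x 75 mm, 185 mm tall; origin under its centre.
Things that resemble listed ones, but are neither listed nor needed, are in the scene too. What is shaped like the terminal but purple is not meant.

How it is judged:
By the outcome, as a careful person would: the job done as asked, in the order asked, and still so for the second after the job is handed in, with the robot touching nothing.
It also fails if it takes over 72 s, if anything falls off the work surface, if the arm or the gripper's body presses on something with over 40 N, if the wrist force passes 120 N, or if a joint passes its speed limit or range.

## Working session

There is one attempt and no reset: what is moved stays moved. The work goes in short steps, Python scripts to look and compute and a tool call to move; the robot and the scene stay as the last step left them, time stands still between calls to the robot, and variables do not carry over. Pictures are saved under pics/ and viewed, at most 10 in all, crops included, and the job is handed in when it is done.

Besides the shell and the picture viewer there is one more tool, called after ">>>" as name(argument=value, ...) on one line, values as JSON. arm_command: Moves the arm, as the interface text tells. Its arguments: {"type":"object","properties":{"plan":{"type":"array"},"newtons":{"type":"number"}},"required":["plan"]}

```bash
mkdir -p pics
cat > h.py <<'E'
import numpy as np, cv2
from cell import r
def ray(cam,px):
    m=r.camera_model(cam);K=np.array(m["intrinsics"]);T=np.array(m["T"])
    d=T[:3,:3]@np.linalg.solve(K,[px[0],px[1],1]);return T[:3,3],d
def atz(cam,px,z):
    o,d=ray(cam,px);return o+d*(z-o[2])/d[2]
def proj(cam,p):
    m=r.camera_model(cam);K=np.array(m["intrinsics"]);T=np.array(m["T"])
    q=K@(T[:3,:3].T@(np.array(p)-T[:3,3]));return q[:2]/q[2]
def tri(pa,pb):
    (o1,d1),(o2,d2)=ray("scene",pa),ray("top",pb)
    d1=d1/np.linalg.norm(d1);d2=d2/np.linalg.norm(d2)
    s=np.linalg.lstsq(np.c_[d1,-d2],o2-o1,rcond=None)[0]
    a=o1+s[0]*d1;b=o2+s[1]*d2;return (a+b)/2,np.linalg.norm(a-b)
def snap(cam,f):
    im=r.get_image(cam);cv2.imwrite(f"pics/{f}.png",im[:,:,::-1]);return im
np.set_printoptions(precision=4,suppress=True)
E
python3 - <<'E'
from h import *
snap("scene","s0");snap("top","t0")
for c in("scene","top"):
    print(c,np.array(r.camera_model(c)["T"]))
    for n in("zero_key_top","store_key_top","power_key_top","terminal","hook_seat","stand","board_slot","board","rack"):
        print(n,[(np.round(x["location"]).tolist(),round(x["confidence"],2)) for x in r.spot_point(c,n)[:4]])
o=r.get_obs();print({k:o[k] for k in("clock","tcp_pos","eef_rot","ft_force","gripper_width")})
E
```

```text
scene [[ 0.0567  0.5287 -0.8469  1.7186]
 [ 0.9982 -0.0135  0.0585 -0.0819]
 [ 0.0195 -0.8487 -0.5285  0.9252]
 [ 0.      0.      0.      1.    ]]
zero_key_top [([440.0, 281.0], 0.52), ([416.0, 222.0], 0.5)]
store_key_top [([384.0, 219.0], 0.46), ([400.0, 275.0], 0.45)]
power_key_top [([397.0, 220.0], 0.62), ([420.0, 272.0], 0.42)]
terminal [([398.0, 239.0], 0.97), ([417.0, 299.0], 0.81)]
hook_seat []
stand [([215.0, 309.0], 0.71)]
board_slot [([311.0, 241.0], 0.86)]
board []
rack [([308.0, 300.0], 0.98)]
top [[-0.0003 -0.9935  0.1142  0.3581]
 [-1.     -0.0006 -0.0076  0.0194]
 [ 0.0076 -0.1142 -0.9934  1.6452]
 [ 0.      0.      0.      1.    ]]
zero_key_top [([200.0, 359.0], 0.7), ([207.0, 250.0], 0.61)]
store_key_top [([239.0, 257.0], 0.74), ([240.0, 367.0], 0.7)]
power_key_top [([220.0, 364.0], 0.63)]
terminal [([228.0, 350.0], 0.92), ([229.0, 245.0], 0.57), ([238.0, 258.0], 0.16)]
hook_seat [([275.0, 158.0], 0.5)]
stand [([417.0, 236.0], 0.68), ([220.0, 252.0], 0.28)]
board_slot [([329.0, 240.0], 0.62)]
board [([325.0, 245.0], 0.86), ([418.0, 235.0], 0.47), ([509.0, 225.0], 0.26)]
rack []
{'clock': 1.0, 'tcp_pos': array([0.2372, 0.4684, 0.2313]), 'eef_rot': array([-0.7297, -3.0557,  0.0001]), 'ft_force': array([-0.1936,  0.1772,  0.1675]), 'gripper_width': 0.08537060212472057}
```

View pics/s0.png

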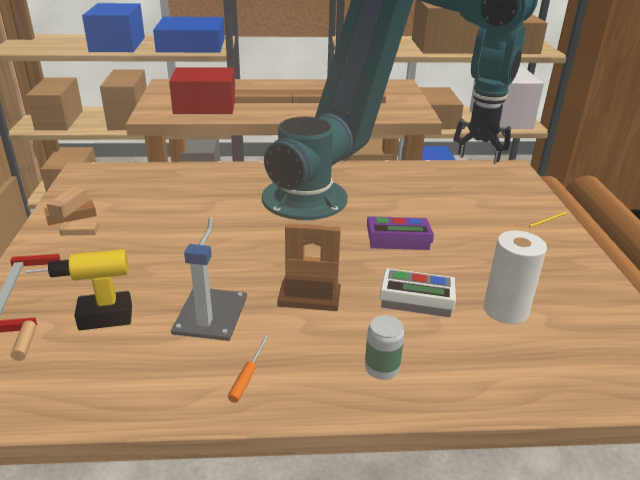

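View pics/t0.png

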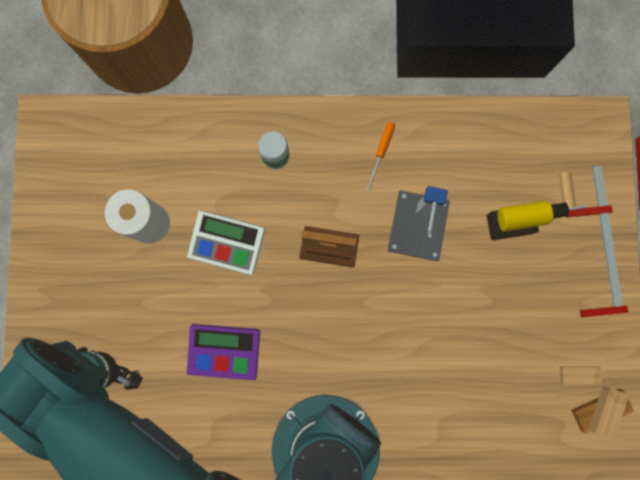

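The scene shows the white terminal at top px (226,242) with blue (205,247), red (222,253) and green (240,257). It also shows the board in its rack at top (329,246), and the stand at top (418,225) with its hook towards (430,235). The purple look-alike sits at (223,351). Next I'll fit models to the silhouettes.

```bash
cat > fit.py <<'E'
from h import *
from scipy.optimize import minimize
def box(x0,x1,y0,y1,z0,z1): return np.array([[x,y,z] for x in(x0,x1) for y in(y0,y1) for z in(z0,z1)])
h=np.tan(np.radians(10))*.13
term=np.array([[x,y,z] for y in(-.09,.09) for x,z in((-.065,0),(.065,0),(.065,.06),(-.065,.06-h))])
M={"terminal":[term],
"board":[box(-.009,.009,-.065,.065,.095,.21)],
"rack":[box(-.045,.045,-.075,.075,0,.02)],
"stand":[box(-.06,.11,-.07,.07,0,.014),box(.055,.085,-.015,.015,0,.22),box(.052,.088,-.025,.025,.17,.22)]}
def render(cam,parts,p):
    im=np.zeros((480*4,640*4),np.uint8);c,s=np.cos(p[2]),np.sin(p[2])
    for b in parts:
        w=np.c_[c*b[:,0]-s*b[:,1]+p[0],s*b[:,0]+c*b[:,1]+p[1],b[:,2]]
        q=np.array([proj(cam,v) for v in w])
        hull=cv2.convexHull((((q+.5)*4)).astype(np.float32)).round().astype(np.int32);cv2.fillConvexPoly(im,hull,255)
    return cv2.resize(im,(640,480),interpolation=cv2.INTER_AREA)/255.
def fit(name,regs,p0):
    def cost(p): return sum(np.abs(render(c,M[name],p)-g).sum()/g.sum() for c,g in regs.items())
    best=min((minimize(cost,[p0[0],p0[1],y],method="Nelder-Mead",options=dict(initial_simplex=[[p0[0],p0[1],y],[p0[0]+.02,p0[1],y],[p0[0],p0[1]+.02,y],[p0[0],p0[1],y+.2]],maxiter=90)) for y in(-.25,.15)),key=lambda q:q.fun)
    return best.x,best.fun
E
python3 - <<'E'
from fit import *
im={c:r.get_image(c) for c in("scene","top")}
near={"terminal":((418,290),(226,242)),"board":((312,255),(329,240)),"rack":((309,295),(329,246)),"stand":((210,290),(418,225))}
S={}
for n,(a,b) in near.items():
    for c,p in(("scene",a),("top",b)):
        L=[x for x in r.silhouettes(c,n) if np.hypot(*(np.array(x["bbox"][:2])-p))<30]
        if L: S[n,c]=L[0]["region"]; print(n,c,L[0]["bbox"],L[0]["confidence"],L[0]["region"].sum())
        else: print(n,c,"none")
np.savez("sil.npz",**{f"{n}|{c}":v for (n,c),v in S.items()})
for n in("terminal","stand"):
    p0=atz("top",near[n][1],.03)
    for cs in(("scene","top"),("top",),("scene",)):
        g={c:S[n,c].astype(float) for c in cs if (n,c) in S}
        if g: print(n,cs,*fit(n,g,p0))
# keys by colour
for c,(u,v) in(("top",(226,250)),("scene",(418,280))):
    w=im[c][v-25:v+25,u-45:u+45];hsv=cv2.cvtColor(w,cv2.COLOR_RGB2HSV)
    for k,lo,hi in(("blue",105,130),("red",0,8),("green",50,75)):
        m=((hsv[...,0]>=lo)&(hsv[...,0]<=hi)&(hsv[...,1]>130)&(hsv[...,2]>90)).astype(np.uint8)
        nn,_,st,ce=cv2.connectedComponentsWithStats(m);i=1+np.argmax(st[1:,4])
        px=ce[i]+[u-45,v-25];print(c,k,px,st[i,4],atz(c,px,.051))
for c,(u,v),f in(("top",(418,225),"ct"),("scene",(240,270),"cs")):
    pass
a=im["top"][165:285,290:470];cv2.imwrite("pics/ct.png",cv2.resize(a,None,fx=4.4,fy=4.4,interpolation=cv2.INTER_CUBIC)[:,:,::-1])
a=im["scene"][205:345,170:350];cv2.imwrite("pics/cs.png",cv2.resize(a,None,fx=4.2,fy=4.2,interpolation=cv2.INTER_CUBIC)[:,:,::-1])
E
```

```text
terminal scene [419.8, 293.1, 77.1, 51.8] 0.73 2898
terminal top [227.7, 241.7, 77.6, 64.9] 0.93 3434
board scene [312.0, 259.3, 60.2, 70.8] 0.77 2791
board top [328.8, 241.1, 54.6, 25.1] 0.79 764
rack scene [309.5, 293.3, 61.3, 37.6] 0.9 1820
rack top [328.6, 246.3, 57.9, 36.3] 0.93 975
stand scene [208.6, 278.4, 76.8, 123.5] 0.83 3973
stand top [419.5, 222.9, 60.8, 77.0] 0.87 3517
terminal ('scene', 'top') [ 0.5388  0.2637 -0.2577] 0.15226094646975355Traceback (most recent call last):
  File "<stdin>", line 15, in <module>
  File "fit.py", line 19, in fit
    best=min((minimize(cost,[p0[0],p0[1],y],method="Nelder-Mead",options=dict(initial_simplex=[[p0[0],p0[1],y],[p0[0]+.02,p0[1],y],[p0[0],p0[1]+.02,y],[p0[0],p0[1],y+.2]],maxiter=90)) for y in(-.25,.15)),key=lambda q:q.fun)
  File "fit.py", line 19, in <genexpr>
    best=min((minimize(cost,[p0[0],p0[1],y],method="Nelder-Mead",options=dict(initial_simplex=[[p0[0],p0[1],y],[p0[0]+.02,p0[1],y],[p0[0],p0[1]+.02,y],[p0[0],p0[1],y+.2]],maxiter=90)) for y in(-.25,.15)),key=lambda q:q.fun)
              ~~~~~~~~^^^^^^^^^^^^^^^^^^^^^^^^^^^
[... 303 characters left out ...]
per_args + args))
  File "fit.py", line 18, in cost
    def cost(p): return sum(np.abs(render(c,M[name],p)-g).sum()/g.sum() for c,g in regs.items())
                        ~~~^^^^^^^^^^^^^^^^^^^^^^^^^^^^^^^^^^^^^^^^^^^^^^^^^^^^^^^^^^^^^^^^^^^^^
  File "fit.py", line 18, in <genexpr>
    def cost(p): return sum(np.abs(render(c,M[name],p)-g).sum()/g.sum() for c,g in regs.items())
                                   ~~~~~~^^^^^^^^^^^^^
  File "fit.py", line 14, in render
    q=np.array([proj(cam,v) for v in w])
                ~~~~^^^^^^^
  File "h.py", line 9, in proj
    m=r.camera_model(cam);K=np.array(m["intrinsics"]);T=np.array(m["T"])
ValueError: time passes only in moves, steps and waits
```

```bash
sed -i 's/r\.camera_model(cam)/cm(cam)/; s/^def ray/import functools\ncm=functools.lru_cache(None)(lambda c:r.camera_model(c))\ndef ray/' h.py
cat > m.py <<'E'
from fit import *
im={c:cv2.imread(f"pics/{f}.png")[:,:,::-1] for c,f in(("scene","s0"),("top","t0"))}
z=np.load("sil.npz");S={tuple(k.split("|")):z[k] for k in z}
near={"terminal":(226,242),"board":(329,240),"rack":(329,246),"stand":(418,225)}
for n in near:
    p0=atz("top",near[n],.15 if n=="board" else .03)
    for cs in((("top",),) if n=="rack" else (("scene","top"),("top",))):
        g={c:S[n,c].astype(float) for c in cs}
        if n=="board":
            for c in g: g[c]=g[c]
        print(n,cs,*fit(n,g,p0))
for c,(u,v) in(("top",(226,250)),("scene",(418,280))):
    w=im[c][v-25:v+25,u-45:u+45];hsv=cv2.cvtColor(np.ascontiguousarray(w),cv2.COLOR_RGB2HSV)
    for k,lo,hi in(("blue",105,130),("red",0,8),("green",50,75)):
        m=((hsv[...,0]>=lo)&(hsv[...,0]<=hi)&(hsv[...,1]>130)&(hsv[...,2]>90)).astype(np.uint8)
        nn,_,st,ce=cv2.connectedComponentsWithStats(m);i=1+np.argmax(st[1:,4])
        px=ce[i]+[u-45,v-25];print(c,k,px,st[i,4],atz(c,px,.051))
a=im["top"][165:285,290:470];cv2.imwrite("pics/ct.png",cv2.resize(a,None,fx=4.4,fy=4.4,interpolation=cv2.INTER_CUBIC)[:,:,::-1])
a=im["scene"][205:345,170:350];cv2.imwrite("pics/cs.png",cv2.resize(a,None,fx=4.2,fy=4.2,interpolation=cv2.INTER_CUBIC)[:,:,::-1])
E
python3 m.py
```

```text
terminal ('scene', 'top') [ 0.5388  0.2637 -0.2577] 0.15226094646975355
terminal ('top',) [ 0.5388  0.2628 -0.2563] 0.046243447874199185
board ('scene', 'top') [ 0.5308 -0.0037 -0.1574] 0.3546606811877281
board ('top',) [ 0.5303 -0.0037 -0.152 ] 0.09423057180987579
rack ('top',) [ 0.5329 -0.0075 -0.134 ] 0.9869803921568627
stand ('scene', 'top') [ 0.5636 -0.2447 -0.2011] 0.12354405101910731
stand ('top',) [ 0.5643 -0.2453 -0.2063] 0.023402298081586916
top blue [204.7181 247.6277] 188 [0.5231 0.3151 0.051 ]
top red [222.2929 252.4242] 198 [0.5105 0.269  0.051 ]
top green [239.9294 257.2765] 170 [0.4979 0.2229 0.051 ]
scene blue [438.5059 279.9647] 85 [0.5347 0.3161 0.051 ]
scene red [419.2316 277.3263] 95 [0.522  0.2699 0.051 ]Traceback (most recent call last):
  File "m.py", line 16, in <module>
    nn,_,st,ce=cv2.connectedComponentsWithStats(m);i=1+np.argmax(st[1:,4])
                                                       ~~~~~~~~~^^^^^^^^^^
    return _wrapfunc(a, 'argmax', axis=axis, out=out, **kwds)
    return bound(*args, **kwds)
ValueError: attempt to get argmax of an empty sequence
```

```bash
sed -i 's/^for c,(u,v) in(("top".*/for c,(u,v) in():/; s/^for n in near/for n in ()/' m.py; python3 m.py
python3 - <<'E'
from h import *
b,g,rd=[np.array(p) for p in((.5231,.3151,.051),(.4979,.2229,.051),(.5105,.269,.051))]
print(tri((438.5,280),(204.7,247.6)),tri((419.2,277.3),(222.3,252.4)))
def loc(p,y,l): 
    c,s=np.cos(y),np.sin(y);return np.array([p[0]+c*l[0]-s*l[1],p[1]+s*l[0]+c*l[1],l[2]])
for l in((0,0,.22),(-.035,0,.24),(-.018,0,.215),(.052,0,.215),(-.06,.07,.014),(-.06,-.07,.014)):
    P=loc((.564,-.245),-.204,l);a=proj("top",P);q=proj("scene",P)
    print(l,P,"crop t",(a-[290,165])*4.4,"crop s",(q-[170,205])*4.2)
for l in((0,0,.17),(0,.065,.21),(0,-.065,.21),(.009,-.065,.02)):
    P=loc((.5303,-.0037),-.152,l);a=proj("top",P);q=proj("scene",P)
    print(l,P,"crop t",(a-[290,165])*4.4,"crop s",(q-[170,205])*4.2)
E
```

```text
(array([0.5243, 0.3181, 0.0431]), np.float64(0.002979664454372964)) (array([0.5116, 0.2715, 0.0434]), np.float64(0.0026808500370507004))
(0, 0, 0.22) [ 0.564 -0.245  0.22 ] crop t [618.0746 255.3187] crop s [151.7118 111.0917]
(-0.035, 0, 0.24) [ 0.5297 -0.2379  0.24  ] crop t [612.8681 314.4518] crop s [168.1086  46.7326]
(-0.018, 0, 0.215) [ 0.5464 -0.2414  0.215 ] crop t [610.2421 289.2469] crop s [162.2829 101.9122]
(0.052, 0, 0.215) [ 0.6149 -0.2555  0.215 ] crop t [633.9938 163.0018] crop s [122.624  170.6522]
(-0.06, 0.07, 0.014) [ 0.5194 -0.1643  0.014 ] crop t [425.2695 376.2199] crop s [321.2448 364.1913]
(-0.06, -0.07, 0.014) [ 0.4911 -0.3014  0.014 ] crop t [651.4261 422.8044] crop s [ 95.0372 339.9302]
(0, 0, 0.17) [ 0.5303 -0.0037  0.17  ] crop t [165.132  328.5585] crop s [595.1724 149.8208]
(0, 0.065, 0.21) [0.5401 0.0606 0.21  ] crop t [ 46.4334 301.6054] crop s [713.1242  96.8008]
(0, -0.065, 0.21) [ 0.5205 -0.068   0.21  ] crop t [286.2491 338.2182] crop s [480.5725  81.4661]
(0.009, -0.065, 0.02) [ 0.5294 -0.0693  0.02  ] crop t [269.5622 358.8705] crop s [480.5164 363.2611]
```

View pics/ct.png

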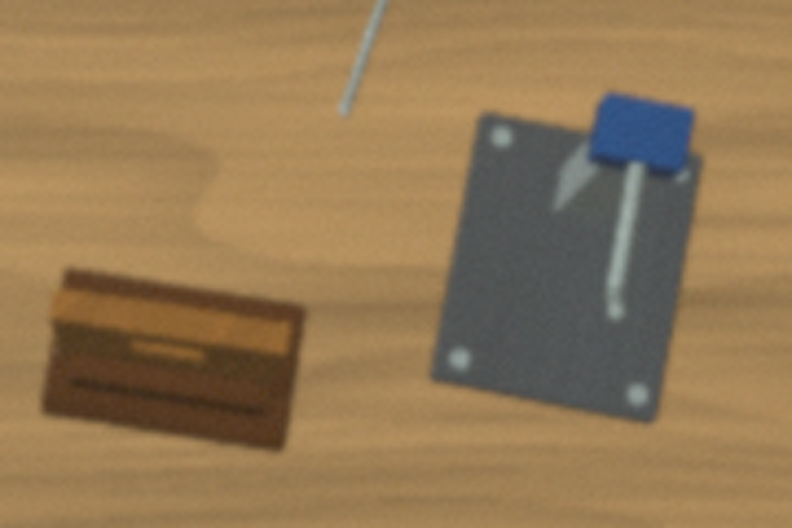

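View pics/cs.png

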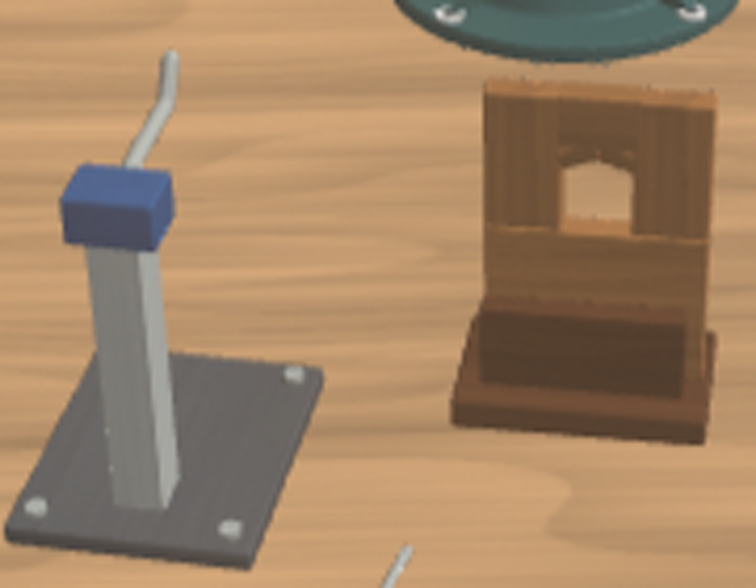

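The crops confirm the fits. The hook tip is at ct (616,312) against a predicted (613,314). The board's top edge runs from ct (53,306) to (297,337), which puts the board at about (0.531, -0.005) with yaw -0.14. The stand is at (0.564, -0.245) with yaw -0.204, and the blue key at (0.524, 0.316, 0.043). Moving above blue.

>>> arm_command(plan=[[0,0,-0.12,2.87,-1.52,-0.9,0],[0,0,-0.12,2.87,-1.52,-0.9,0],[0,0,-0.12,2.87,-1.52,-0.9,0],[0,0,-0.12,2.87,-1.52,-0.9,0],[0,0,-0.12,2.87,-1.52,-0.9,0],[0,0,-0.12,2.87,-1.52,-0.9,0],[0,0,-0.12,2.87,-1.52,-0.9,0],[0,0,-0.12,2.87,-1.52,-0.9,0],[0,0,-0.12,2.87,-1.52,-0.9,0],[0,0,-0.12,2.87,-1.52,-0.9,0]], newtons=60)

```text
clock: 2.33
tcp_pos: [0.5256, 0.3153, 0.1408]
eef_rot: [-2.334, -2.103, -0.0]
ft_force: [-0.1, 0.4, 0.2]
gripper_width: 0.0
grasp_force: 0.0
```

>>> arm_command(plan=[[-0.023,-0.0842,0,-0.1,0.1,-1.5,0],[-0.023,-0.0842,0,0,0,-1.5,0],[0,0,0,0,0,-1.5,0],[0,0,0,0,0,-1.5,0],[0,0,0,0,0,-1.0,0],[0,0,0,0,0,-0.6,0],[0,0,0,0,0,-0.4,0],[0,0,0,0,0,-0.2,0],[0,0,0,0,0,-0.2,0],[0,0,0,0,0,-0.1,0]])

```text
clock: 3.17
tcp_pos: [0.5235, 0.3175, 0.0565]
eef_rot: [2.216, 2.009, 0.142]
ft_force: [0.0, -0.0, -0.9]
gripper_width: -0.0001
grasp_force: 0.0
```

Run:
```python
from h import *
o=r.get_obs();print(o["clock"],o["tcp_pos"],o["eef_rot"],o["ft_force"])
a=np.hstack([cv2.resize(snap("scene","s1")[190:320,360:500],None,fx=2.8,fy=2.8),cv2.resize(snap("top","t1")[185:315,150:290],None,fx=2.8,fy=2.8)])
cv2.imwrite("pics/c1.png",a[:,:,::-1])
```

```text
3.1667 [0.5235 0.3175 0.0565] [2.2161 2.0087 0.1416] [ 0.0084 -0.0382 -0.8666]
```

View pics/c1.png

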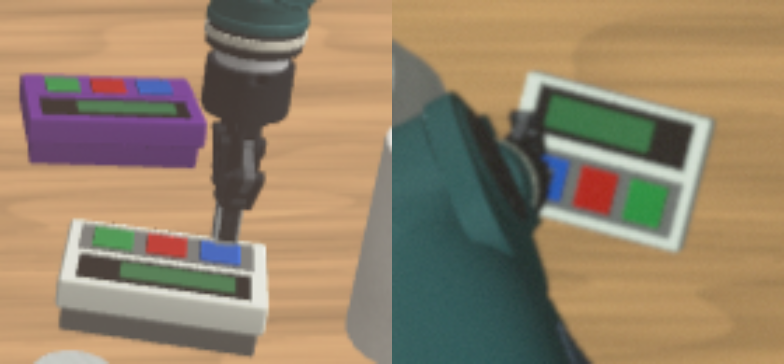

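The picture shows the closed fingertip at c1 (228,238), just above the blue key at (221,252), so it should land near the centre. Continuing slowly.

>>> arm_command(plan=[[0,0,0,0.02,-0.01,-0.1,0],[0,0,0,0.02,-0.01,-0.1,0],[0,0,0,0.02,-0.01,-0.1,0],[0,0,0,0.02,-0.01,-0.1,0],[0,0,0,0.02,-0.01,-0.1,0],[0,0,0,0.02,-0.01,-0.1,0],[0,0,0,0.01,0,-0.1,0],[0,0,0,0.01,0,-0.05,0],[0,0,0,0,0,0,0],[0,0,0,0,0,0,0]])

```text
clock: 4.1
tcp_pos: [0.5246, 0.3168, 0.0488]
eef_rot: [2.216, 2.009, 0.141]
ft_force: [0.1, -0.4, -0.2]
gripper_width: -0.0
grasp_force: 0.0
```

>>> arm_command(plan=[[0,0,0,0.01,0,-0.05,0],[0,0,0,0.01,0,-0.05,0],[0,0,0,0.01,0,-0.05,0],[0,0,0,0.01,0,-0.05,0],[0,0,0,0.01,0,-0.05,0],[0,0,0,0.01,0,-0.05,0],[0,0,0,0,0,0,0],[0,0,0,0,0,0,0],[0,0,0,0,0,0,0],[0,0,0,0,0,0,0]])

```text
clock: 4.93
tcp_pos: [0.5252, 0.3168, 0.0458]
eef_rot: [2.216, 2.009, 0.141]
ft_force: [0.8, -0.3, 0.4]
gripper_width: -0.0003
grasp_force: 0.1
```

>>> arm_command(plan=[[0,0,0,0.01,0,-0.05,0],[0,0,0,0.01,0,-0.05,0],[0,0,0,0.01,0,-0.05,0],[0,0,0,0,0,-0.02,0],[0,0,0,0,0,0,0],[0,0,0,0,0,0,0],[0,0,0,0,0,0,0],[0,0,0,0,0,0,0],[0,0,0,0,0,0,0],[0,0,0,0,0,0,0]])

```text
clock: 5.77
tcp_pos: [0.5255, 0.3167, 0.0445]
eef_rot: [2.216, 2.009, 0.141]
ft_force: [-3.0, -1.6, 8.0]
gripper_width: -0.0
grasp_force: 4.1
```

Blue resisted with 8 N and was held for about half a second. Now going to the board.

>>> arm_command(plan=[[0,0,0,-0.1,0,1.0,0],[0,0,0,0,0,3.5,0],[0.023,0.0842,0,0.1,-3.5,2.2,5],[0.023,0.0842,0,0.1,-3.5,2.2,5],[0,0,-0.036,0.1,-3.6,2.0,5],[0,0,0,0.1,-3.6,2.0,5],[0,0,0,0.1,-3.6,2.0,5],[0,0,0,0.1,-3.6,2.0,5],[0,0,0,0.2,-3.6,2.0,5],[0,0,0,0.2,-3.6,1.0,5]])

```text
clock: 6.6
tcp_pos: [0.5347, 0.029, 0.246]
eef_rot: [2.363, 2.066, 0.003]
ft_force: [1.3, -0.2, 0.4]
gripper_width: 0.0503
grasp_force: 0.0
```

Run:
```python
from h import *
a=np.hstack([cv2.resize(snap("scene","s2")[180:310,250:380],None,fx=3,fy=3),cv2.resize(snap("top","t2")[180:310,265:395],None,fx=3,fy=3)])
cv2.imwrite("pics/c2.png",a[:,:,::-1])
o=r.get_obs()
for l in((0,0,0),(.1,0,0)): print((proj("scene",o["tcp_pos"])-[250,180])*3,(proj("top",o["tcp_pos"])-[265,180])*3)
print(o["clock"])
```

```text
[226.7205 102.0281] [149.5896 160.9087]
[226.7205 102.0281] [149.5896 160.9087]
6.7
```

View pics/c2.png

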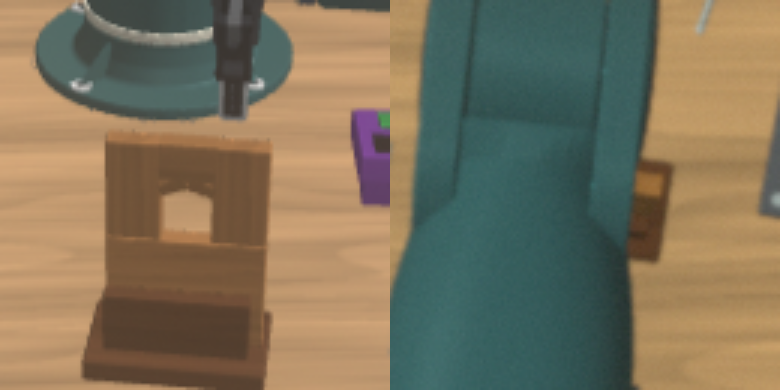

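The picture shows the finger at c2 (232,110) over the board's right shoulder, with the board centre at column 188. That is about 35 mm off the middle. Descending with a 6 mm correction, then gripping.

>>> arm_command(plan=[[0,0,0,0,-0.3,-1,5],[0,0,0,0,-0.3,-1.3,5],[0,0,0,0,0,-1.3,5],[0,0,0,0,0,-1.3,5],[0,0,0,0,0,-1.0,5],[0,0,0,0,0,-0.5,5],[0,0,0,0,0,0,4],[0,0,0,0,0,0,3],[0,0,0,0,0,0,2.2],[0,0,0,0,0,0,1.6]])

```text
clock: 7.53
tcp_pos: [0.5348, 0.0248, 0.18]
eef_rot: [2.365, 2.067, 0.001]
ft_force: [-0.8, -0.3, 0.6]
gripper_width: 0.0172
grasp_force: 55.5
```

>>> arm_command(plan=[[0,0,0,0,0,0,1.0],[0,0,0,0,0,0,1.0],[0,0,0,0,0,0,1.0],[0,0,0,0,0,0,1.0],[0,0,0,0,0,0,1.0],[0,0,0,0,0,0,1.0],[0,0,0,0,0,0,1.0],[0,0,0,0,0,0.1,1.0],[0,0,0,0,0,0.2,1.0],[0,0,0,0,0,0.4,1.0]])

```text
clock: 8.37
tcp_pos: [0.5343, 0.0248, 0.186]
eef_rot: [-2.365, -2.067, 0.001]
ft_force: [0.3, 0.2, -2.5]
gripper_width: 0.017
grasp_force: 58.3
```

The board is gripped and about 3 N is felt. Lifting and swinging toward the stand.

>>> arm_command(plan=[[0,0,0,0,0,1.0,1.0],[0,0,0,0,0,1.6,1.0],[0,0,0,0,0,1.8,1.0],[0,0,0,0,0,1.8,1.0],[0,0,0,0,0,1.2,1.0],[0,0,0,-0.5,-0.5,0.5,1.0],[0,0,-0.03,-1.0,-1.2,0,1.0],[0,0,-0.04,-1.0,-1.7,0,1.0],[0,0,0,-0.8,-1.7,0,1.0],[0,0,0,-0.4,-1.7,0,1.0]])

```text
clock: 9.2
tcp_pos: [0.4961, -0.0439, 0.2649]
eef_rot: [-2.436, -1.983, 0.001]
ft_force: [1.4, -0.1, -2.5]
gripper_width: 0.0172
grasp_force: 58.7
```

>>> arm_command(plan=[[0,0,0,0,-1.8,0,1.0],[0,0,0,0,-1.8,0,1.0],[0,0,0,0,-1.8,0,1.0],[0,0,0,0,-1.8,0,1.0],[0,0,0,0,-1.8,0,1.0],[0,0,0,0,-1.8,0,1.0],[0,0,0,0,-1.8,0,1.0],[0,0,0,0,-1.6,0,1.0],[0,0,0,0,-1.1,0,1.0],[0,0,0,0,-0.5,0,1.0]])

```text
clock: 10.03
tcp_pos: [0.4971, -0.2025, 0.2647]
eef_rot: [-2.437, -1.982, 0.001]
ft_force: [0.4, 1.0, -3.5]
gripper_width: 0.017
grasp_force: 58.6
```

Run:
```python
from h import *
a=np.hstack([cv2.resize(snap("scene","s3")[180:320,160:290],None,fx=3,fy=3),cv2.resize(snap("top","t3")[170:310,345:475],None,fx=3,fy=3)])
cv2.imwrite("pics/c3.png",a[:,:,::-1])
o=r.get_obs();p=o["tcp_pos"];print(o["clock"],p,o["eef_rot"],o["ft_force"],o["moment"])
y=-.204;X=np.array([np.cos(y),np.sin(y),0]);Y=np.array([-X[1],X[0],0]);c=p-.0295*Y
for n,q in(("slot top",c-[0,0,.01]),("slot bot",c-[0,0,.06]),("tip",np.array([.564,-.245,.24])-.035*X),("topR",c+.065*Y+[0,0,.03]),("topL",c-.065*Y+[0,0,.03])):
    print(n,q,(proj("scene",q)-[160,180])*3,(proj("top",q)-[345,170])*3)
print(X@(c-[.564,-.245,0]),Y@(c-[.564,-.245,0]))
for c in("scene","top"):
    for n in("board_slot","hook_seat","hook"): print(c,n,[(x["location"],round(x["confidence"],2)) for x in r.spot_point(c,n)[:2]])
```

```text
10.1333 [ 0.4973 -0.2016  0.2648] [-2.4366 -1.9823  0.0002] [ 0.1089 -0.0243 -3.0213] [ 0.1262 -0.0033 -0.0426]
slot top [ 0.4913 -0.2305  0.2548] [162.7631  66.9619] [247.7059 247.2294]
slot bot [ 0.4913 -0.2305  0.2048] [167.1012 122.4584] [236.4273 253.2826]
tip [ 0.5297 -0.2379  0.24  ] [150.0776 108.3805] [252.8646 199.399 ]
topR [ 0.5044 -0.1669  0.2948] [242.0401  28.2419] [170.9693 224.301 ]
topL [ 0.4781 -0.2942  0.2948] [77.2013 13.8689] [343.8055 259.8622]
-0.07414354284785335 -0.0005617913662100823
scene board_slot [([214.3, 204.3], 0.9), ([396.5, 273.8], 0.32)]
scene hook_seat [([204.7, 229.8], 0.53), ([311.1, 298.2], 0.19)]
scene hook []
top board_slot [([238.8, 259.3], 0.38)]
top hook_seat []
top hook [([507.7, 225.1], 0.71)]
```

View pics/c3.png

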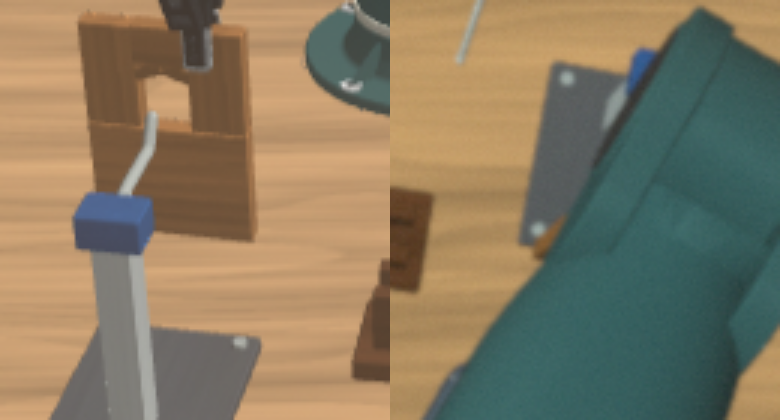

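The picture shows the board above and behind the hook tip at c3 (152,115). The slot spans columns 140–190 and rows 74–130. The alignment matches the prediction within about 2 mm, so I'm advancing over the tip.

>>> arm_command(plan=[[0,0,0,0.4,-0.1,-0.2,1.0],[0,0,0,0.7,-0.15,-0.2,1.0],[0,0,0,0.8,-0.15,0,1.0],[0,0,0,0.8,-0.2,0,1.0],[0,0,0,0.8,-0.2,0,1.0],[0,0,0,0.8,-0.2,0,1.0],[0,0,0,0.8,-0.2,0,1.0],[0,0,0,0.8,-0.15,0,1.0],[0,0,0,0.8,-0.15,0,1.0],[0,0,0,0.5,-0.1,0,1.0]])

```text
clock: 11.27
tcp_pos: [0.5705, -0.2174, 0.2608]
eef_rot: [-2.436, -1.984, -0.0]
ft_force: [0.7, -0.2, -3.5]
gripper_width: 0.0169
grasp_force: 58.7
```

>>> arm_command(plan=[[0,0,0,0,0,-0.4,1.0],[0,0,0,0,0,-0.5,1.0],[0,0,0,0,0,-0.5,1.0],[0,0,0,0,0,-0.4,1.0],[0,0,0,0,0,-0.3,1.0],[0,0,0,0,0,-0.2,1.0],[0,0,0,0,0,-0.1,1.0],[0,0,0,0,0,-0.1,1.0],[0,0,0,0,0,-0.1,1.0],[0,0,0,0,0,0,1.0]])

```text
clock: 12.1
tcp_pos: [0.5695, -0.2173, 0.235]
eef_rot: [2.436, 1.984, -0.0]
ft_force: [0.4, 0.2, -2.6]
gripper_width: 0.0171
grasp_force: 58.7
```

>>> arm_command(plan=[[0,0,0,0,0,-0.1,1.0],[0,0,0,0,0,-0.05,1.0],[0,0,0,0,0,-0.05,1.0],[0,0,0,0,0,-0.05,1.0],[0,0,0,0,0,-0.05,1.0],[0,0,0,0,0,0,1.0],[0,0,0,0,0,0,1.0],[0,0,0,0,0,0,1.0],[0,0,0,0,0,0,1.0],[0,0,0,0,0,0,1.0]])

```text
clock: 12.93
tcp_pos: [0.5695, -0.2172, 0.2321]
eef_rot: [2.436, 1.984, 0.0]
ft_force: [-0.3, -0.1, -2.2]
gripper_width: 0.017
grasp_force: 58.7
```

>>> arm_command(plan=[[0,0,0,0,0,-0.05,1.0],[0,0,0,0,0,-0.05,1.0],[0,0,0,0,0,-0.05,1.0],[0,0,0,0,0,-0.05,1.0],[0,0,0,0,0,-0.02,1.0],[0,0,0,0,0,0,1.0],[0,0,0,0,0,0,1.0],[0,0,0,0,0,0,1.0],[0,0,0,0,0,0,1.0],[0,0,0,0,0,0,1.0]])

```text
clock: 13.77
tcp_pos: [0.5695, -0.2172, 0.2301]
eef_rot: [2.436, 1.984, 0.0]
ft_force: [-1.4, 2.0, 4.8]
gripper_width: 0.0172
grasp_force: 59.7
```

Run:
```python
from h import *
a=cv2.resize(snap("scene","s4")[180:310,150:280],None,fx=4,fy=4)
cv2.imwrite("pics/c4.png",a[:,:,::-1]);o=r.get_obs();print(o["ft_force"],o["moment"],o["tcp_pos"])
```

```text
[-1.7488  1.3332  5.2596] [ 0.2592  0.3704 -0.0645] [ 0.5695 -0.2172  0.2301]
```

View pics/c4.png

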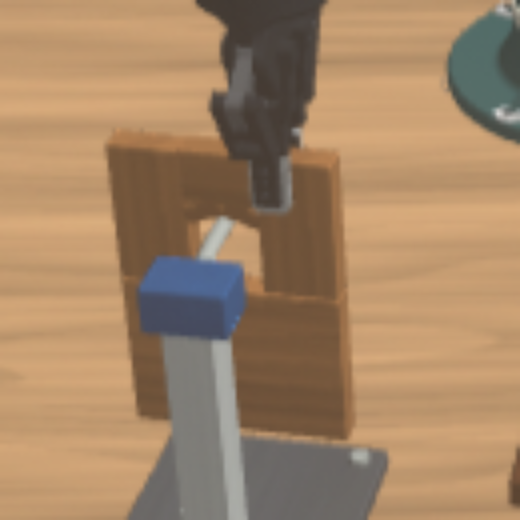

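The picture shows the bar in the slot peak at c4 (228,220), with the gripper finger beside it. The force went from -2.5 to +5 N, so the board is seated. Easing off, releasing and withdrawing.

>>> arm_command(plan=[[0,0,0,0,0,0.03,1.0],[0,0,0,0,0,0.03,1.0],[0,0,0,0,0,0,1.0],[0,0,0,0,0,0,1.7],[0,0,0,0,0,0,1.9],[0,0,0,0,0,0,2.2],[0,0,0,0,0,0,2.6],[0,0,0,0,0,0,3.0],[0,0,0,0,0,0,3.6],[0,0,0,0,0,0,4.0]])

```text
clock: 14.65
tcp_pos: [0.5695, -0.2173, 0.2305]
eef_rot: [2.436, 1.984, -0.0]
ft_force: [0.6, 0.0, 0.8]
gripper_width: 0.0402
grasp_force: 0.0
```

>>> arm_command(plan=[[0,0,0,0,0,0,4.0],[0,0,0,0,0,0,4.0],[0,0,0,0,0,0.3,4.0],[0,0,0,0,0,0.6,4.0],[0,0,0,0,0,1.0,4.0],[0,0,0,0,0,1.3,4.0],[0,0,0,0,0,1.6,4.0],[0,0,0,0,0,1.6,4.0],[0,0,0,0,0,1.6,4.0],[0,0,0,0,0,1.6,4.0]])

```text
clock: 15.48
tcp_pos: [0.5694, -0.2172, 0.3279]
eef_rot: [2.436, 1.983, 0.0]
ft_force: [-0.4, 0.8, -0.3]
gripper_width: 0.0398
grasp_force: 0.0
```

>>> arm_command(plan=[[0,0,0,-0.4,2.5,0,2.5],[0,0,0,-0.7,3.9,0,0],[0,0,0,-0.7,3.9,0,0],[0,0,0,-0.7,3.9,0,0],[0,0,0,-0.7,3.9,-1,0],[0,0,0.05,-0.7,3.9,-1,0],[0,0,0.05,-0.7,3.9,-1,0],[0,0,0,-0.7,3.9,-1,0],[0,0,0,-0.7,3.9,-1,0],[0,0,0,-0.7,3.9,-1,0]])

```text
clock: 16.32
tcp_pos: [0.5019, 0.1606, 0.2668]
eef_rot: [2.334, 2.102, 0.001]
ft_force: [0.8, 0.2, 0.4]
gripper_width: -0.0005
grasp_force: 0.0
```

Run:
```python
from h import *
a=cv2.resize(snap("scene","s5")[180:310,150:280],None,fx=4,fy=4)
cv2.imwrite("pics/c5.png",a[:,:,::-1]);o=r.get_obs();print(o["tcp_pos"],o["eef_rot"],o["clock"],o["ft_force"])
```

```text
[0.4999 0.1659 0.2651] [-2.3282 -2.1053  0.    ] 16.3667 [-4.0696  4.8901 -2.9247]
```

View pics/c5.png

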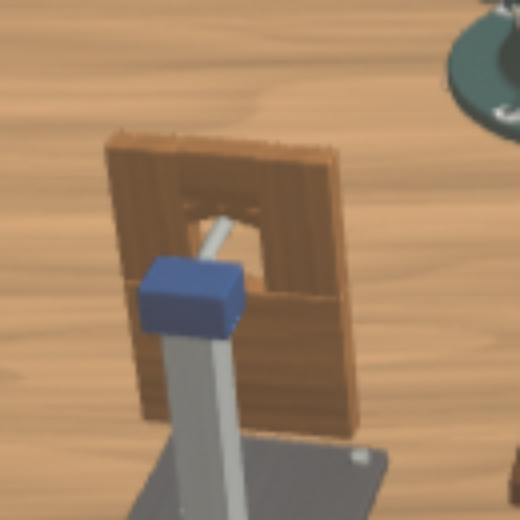

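The picture shows the board hanging by its slot peak on the bar at c5 (228,218). Going above green.

>>> arm_command(plan=[[0,0,0,0,1.5,-1.5,0],[0,0,0,0,1.5,-1.5,0],[-0.023,-0.0842,0,0,1.5,-1.5,0],[-0.023,-0.0842,0,0,1.0,-1.5,0],[0,0,0,0,0.5,-1.5,0],[0,0,0,0,0,-1.5,0],[0,0,0,0,0,-1.5,0],[0,0,0,0,0,-1.2,0],[0,0,0,0,0,-0.6,0],[0,0,0,0,0,0,0]])

```text
clock: 17.2
tcp_pos: [0.5021, 0.2186, 0.1428]
eef_rot: [2.223, 2.003, 0.14]
ft_force: [-0.1, 0.6, 0.3]
gripper_width: 0.0001
grasp_force: 0.0
```

>>> arm_command(plan=[[0,0,0,-0.25,0.3,-1.5,0],[0,0,0,-0.2,0.3,-1.5,0],[0,0,0,0,0,-1.5,0],[0,0,0,0,0,-1.5,0],[0,0,0,0,0,-1.2,0],[0,0,0,0,0,-0.8,0],[0,0,0,0,0,-0.4,0],[0,0,0,0,0,-0.2,0],[0,0,0,0,0,-0.1,0],[0,0,0,0,0,0,0]])

```text
clock: 18.03
tcp_pos: [0.4984, 0.2248, 0.057]
eef_rot: [2.222, 2.002, 0.142]
ft_force: [-0.1, -0.4, 0.8]
gripper_width: 0.0001
grasp_force: 0.0
```

Run:
```python
from h import *
a=cv2.resize(snap("scene","s6")[220:320,360:480],None,fx=5,fy=5)
cv2.imwrite("pics/c6.png",a[:,:,::-1]);o=r.get_obs();print(o["tcp_pos"],o["clock"],o["ft_force"])
```

```text
[0.4984 0.2249 0.0571] 18.0833 [-0.2363  0.705   0.4284]
```

View pics/c6.png

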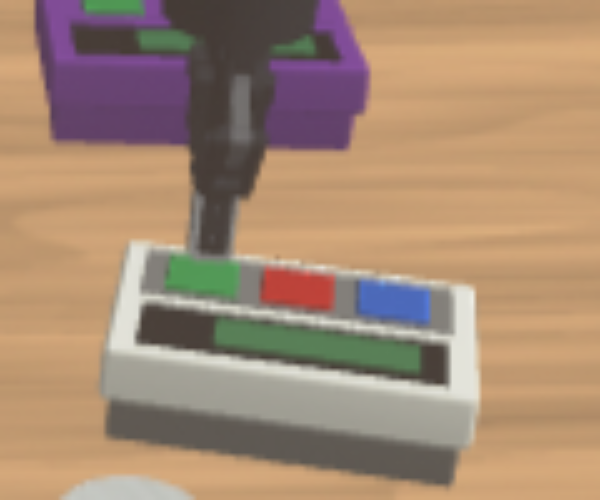

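The picture shows the tip at c6 (210,252) above the green key at (203,273). Lowering with a small -y correction.

>>> arm_command(plan=[[0,0,0,0.01,-0.1,-0.1,0],[0,0,0,0.02,-0.1,-0.1,0],[0,0,0,0.02,0,-0.1,0],[0,0,0,0.02,0,-0.1,0],[0,0,0,0.02,0,-0.1,0],[0,0,0,0.02,0,-0.1,0],[0,0,0,0.02,0,-0.1,0],[0,0,0,0.02,0,-0.1,0],[0,0,0,0.01,0,-0.1,0],[0,0,0,0,0,0,0]])

```text
clock: 18.92
tcp_pos: [0.4996, 0.2227, 0.0473]
eef_rot: [2.222, 2.003, 0.141]
ft_force: [0.4, 0.2, -0.1]
gripper_width: 0.0002
grasp_force: 0.0
```

>>> arm_command(plan=[[0,0,0,0.01,0,-0.05,0],[0,0,0,0.01,0,-0.05,0],[0,0,0,0.01,0,-0.05,0],[0,0,0,0.01,0,-0.05,0],[0,0,0,0,0,-0.05,0],[0,0,0,0,0,0,0],[0,0,0,0,0,0,0],[0,0,0,0,0,0,0],[0,0,0,0,0,0,0],[0,0,0,0,0,0,0]])

```text
clock: 19.75
tcp_pos: [0.5001, 0.2227, 0.045]
eef_rot: [2.222, 2.002, 0.142]
ft_force: [-1.5, -0.8, 4.6]
gripper_width: 0.0002
grasp_force: 2.3
```

One more small step to match the blue press.

>>> arm_command(plan=[[0,0,0,0,0,-0.05,0],[0,0,0,0,0,-0.02,0],[0,0,0,0,0,0,0],[0,0,0,0,0,0,0],[0,0,0,0,0,0,0],[0,0,0,0,0,0,0],[0,0,0,0,0,0,0],[0,0,0,0,0,0,0],[0,0,0,0,0,0,0],[0,0,0,0,0,0,0]])

```text
clock: 20.58
tcp_pos: [0.5002, 0.2227, 0.0445]
eef_rot: [2.222, 2.002, 0.142]
ft_force: [-2.6, -1.5, 6.5]
gripper_width: 0.0003
grasp_force: 3.9
```

>>> arm_command(plan=[[0,0,0,-0.1,0,0.5,0],[0,0,0,0,0,1.5,0],[0,0,0,0,0,1.5,0],[0,0,0,0,0,1.5,0],[0,0,0,0,0,1.5,0],[0,0,0,0,0,1.5,0],[0,0,0,0,0,1.0,0],[0,0,0,0,0,0.5,0],[0,0,0,0,0,0,0],[0,0,0,0,0,0,0]])

```text
clock: 21.42
tcp_pos: [0.4988, 0.2228, 0.1389]
eef_rot: [2.222, 2.003, 0.141]
ft_force: [-0.1, 0.2, -0.2]
gripper_width: -0.0005
grasp_force: 0.0
```

Run:
```python
from h import *
a=snap("scene","s7").astype(int);b=cv2.imread("pics/s5.png")[:,:,::-1].astype(int)
print(np.abs(a-b)[200:300,165:260].mean(), [(x["location"],x["confidence"]) for x in r.spot_point("scene","board_slot")[:2]],r.get_obs()["ft_force"])
```

```text
2.3963859649122807 [([206.0, 231.6], 0.68)] [ 0.6141  0.2545 -0.2949]
```

Run:
```python
from h import *
f=[snap("scene",f"s8{i}").astype(int) for i in range(8)]
b=cv2.imread("pics/s5.png")[:,:,::-1].astype(int)
for i in range(1,8): print(np.abs(f[i]-f[0])[200:300,165:260].mean(),np.abs(f[i]-f[0])[360:430,420:600].mean())
print(np.abs(f[0]-b)[200:300,165:260].mean(),np.abs(f[0]-b)[360:430,420:600].mean())
```

```text
0.2872982456140351 0.268994708994709
0.2922105263157895 0.2673280423280423
0.2924561403508772 0.2674338624338624
0.2945263157894737 0.2707936507936508
0.28912280701754384 0.2687301587301587
0.2920701754385965 0.26854497354497353
0.294280701754386 0.27076719576719577
2.4033333333333333 2.881931216931217
```

The board isn't moving: the difference between frames there is no more than the background noise. Handing in.

```bash
python3 -c "
from h import *
print(r.hand_in())"
```

```text
the job is handed in; nothing more can be done
None
```

I zeroed the scale with the blue key at about 8 N, hung the board on the hook, where it is still, then stored the weight with the green key at about 6.5 N; the job was handed in at about 22 s.

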